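Roll the well plate into the bay and hold the inspection lamp over it

TASK

Push the green tray with the white well plate along the rollers, without lifting it, until it is fully home against the end stop of the grey bay. Then take the hand lamp by its grip, lift it up over the row of glassware and finish while holding it, level and still, over the middle of the well plate, lengthways with the plate and with about 2 cm of air between lamp and plate. The lamp must never touch the tray or plate, and no glassware or other vessel may be knocked or moved out of its place.

Things in the scene. Friction and masses are not known exactly. Their poses are not given: they have to be found in the camera images.
- tray: green open tray, 98 (x) x 140 (y) x 30 mm high, on the rollers between the rails (2.5 mm play each side), 0.28-0.46 kg. A white 24-well plate, 85 x 127 mm (long side along y), is fixed in it. Origin: centre of underside; z up, y along the track, away from the end stop. Push at the middle of its outer end wall (y = +70 mm), 10-20 mm above the underside.
- plate_top (a point): centre of the well plate's top face, 36 mm above the tray's underside; same axes as the tray
- bay (a point): where the tray's origin lies when home: centre of the bay, at the height of the roller tops, 44 mm above the bench. z up, x across the track, y along it away from the end stop (the tray travels towards -y). The grey end stop's face is at y = -70 mm; bay walls (inner faces x = +-52 mm) and end stop stand 30 mm above the roller tops, from y = -81 to +69 mm.
- lamp: hand inspection lamp: black housing 130 (x) x 55 (y) x 30 mm high, lying window down on the rest pad, with a grey upright grip block on top: 80 (x) x 22 mm thick (y), from 30 to 75 mm above the underside. 0.2-0.33 kg. Origin: centre of the underside (the window); z up. Grasp the grip across its thickness, from above, at its middle.
- rest: fixed cork rest pad under the lamp, 160 x 85 x 12 mm; origin at the centre of its underside, on the bench; same yaw as the lamp at the start
- rack: loose wooden test tube rack 200 (x) x 60 x 68 mm with six glass tubes standing up to 115 mm above the bench: the tallest thing in the row of glassware between lamp and bay; origin at the centre of its underside; a bystander
- jar_a: glass, black lid, 54 mm across, 85 mm tall, at one end of the rack: closed straight-sided jar, upright, origin at the centre of its underside; a bystander
- jar_b: glass, white lid, 54 mm across, 85 mm tall, at the other end of the rack: closed straight-sided jar, upright, origin at the centre of its underside; a bystander
- jar_c: brown glass, black lid, 56 mm across, 75 mm tall, between robot and track: closed straight-sided jar, upright, origin at the centre of its underside; a bystander
- bottle: glass bottle with blue cap, 60 mm across, 110 mm tall, behind the track, origin at the centre of its underside; a bystander
- mortar: white ceramic bowl, 100 mm across, 55 mm tall, beyond the lamp and the row of glassware, origin at the centre of its underside; a bystander
- beaker: glass beaker 66 mm across, 80 mm tall, between robot and track, origin at the centre of its underside; a bystander
- track: fixed roller track with the bay at its end; origin on the bench below point bay, same axes. Side rails 12 mm above the roller tops, inner faces x = +-51.5, outer +-61.5 mm, end at y = +285 mm; open there and above. 13 free steel rollers, 18 mm thick, 26.5 mm apart, y = -56 to +262 mm, light drag: under 3 N pushes the tray slowly, and it stops soon after being let go.
Not all that is in view belongs to the job. Of the things that look like the tray, the largest one is meant. Several things have the shape of the rest; the one meant has the colours described above.

How it is judged:
By the outcome, as a careful person would: the job done as asked, in the order asked, and still so for the second after the job is handed in, while the arm keeps its last pose, push and grip.
It also fails if it takes over 64 s, if anything falls off the work surface, if the arm or the gripper's body presses on something with over 40 N, if the wrist force passes 120 N, or if a joint passes its speed limit or range.

ROBOT

A 6-joint arm with a two-finger parallel gripper is mounted at the origin on the work surface. World frame = base frame: x ahead of the robot, y to its left, z up, the work surface at z = 0. Lengths are in m, angles in rad, forces in N, time in s.
With the tool pointing down it reaches from about 0.35 to 0.775 m from the base axis. Payload 5.5 kg.
Tool frame: the origin (TCP) lies at the very end of the fingers, on their centre line; the grasp point (between the pads) lies hold_point_z behind it (hold_point_z is the distance from the TCP to the grasp point, in m); x points along the fingers, y is the direction in which the jaws open and shut, and the axes are right-handed (so a half turn about x gives the same grasp; the last joint's range is limited). The gripper opens to 85 mm and grips with 20 to 120 N. Pads are 22 mm wide; open, the fingers measure 114 mm over their backs; the gripper's body (76 mm by 85 mm) begins 54 mm behind the grasp point. The pads swing forward as they close: fully open they stand 13 mm farther back than shut.
Start: joints at [-1.364, 0.313, 0.046, 1.304, 0, 1.431], TCP at [0.195, -0.541, 0.231] pointing down, gripper open.
Joint ranges: [-2.76, 2.76], [-0.86, 1.69], [-1.03, 1.26], [-2.2, 2.34], [-1.47, 1.5], [-3.14, 3.14]. Speed limits (rad/s): [2.57, 2.57, 3.14, 3.14, 3.14, 3.14].

INTERFACE

Orientations are given as a unit quaternion [w, x, y, z].
In Python, from workcell import * gives the robot as it stands. The module is installed in compiled form; this text tells all that it offers.
- The arm moves only by the tool step_arm, never from a script. Its argument "targets" is a list of rows, each a list of 3 entries, a list of its own where there are three numbers: the turn, a rotation vector about the tool's x, y, z in degrees, then the shift along the tool's x, y, z in cm, then the finger opening in cm, from 0 to 8.54. A call has exactly 10 rows; each row shifts and turns the commanded pose from where the row before left it, along the tool's axes as they then stand; what a row does not reach is not made up. A row lasts 1/10 s, in which the tool goes at most 50 mm and 8.59 degrees, less where a joint would pass 70% of its speed; a pose out of reach is approached as far as the arm can. A call with a gripper value outside its range is refused whole. The fingers move at their own pace and stop on an object; "force" is the grip in N (left out, the last holds). Time passes only in rows, so rows that do not move let the fingers close, or fill a call up. It gives the time, the measured TCP pose, the force and the opening at its end, in the units of the state.
- get_state(): the state, without advancing time (a new reading comes with each control period).
- read_camera(name): name is "side" or "top" or "wrist"; returns the picture (480x640x3 uint8, red, green, blue); there is no depth.
- camera_model(name): a dict with "fx", "fy", "cx", "cy" (pixels), "xyz" and "rotation" of the camera in the world; the wrist camera has in their place "T_tool_cam" (4x4, takes a point from camera to tool coordinates, whose origin is the TCP and whose axes are the tool frame's). Camera axes: x right, y down, z forward; pixel columns grow to the right and rows downward; lengths in m; the calibration is good to about 2 mm. A picture is of the moment at which its call begins: read the wrist's pose just before it. camera_model takes no time and is no camera call.
- hand_in(): hands the job in, once; it reports no verdict.
Trained networks look in the newest picture that a camera, given by its name, has taken for a name from the list of things; names that differ only in an ending like _2 or _b are one class to them, and where a whole thing is asked for, a point or a joint stands for the part that bears it (a point fixed in the world has none). Each returns a list of dicts, best first, with "p" (0 to 1); they miss things now and then, are a little off and sometimes report something else, mostly with a low value. They report only what shows in the picture. A call takes as long as a camera call. They do not tell look-alikes from the thing itself.
- find_in(camera, label): "extent" ([left, top, width, height] in pixels, round what is visible of it).
- silhouettes(camera, label): "mask" (480x640 bool, what is visible of it) and "extent" ([left, top, width, height] in pixels, round what is visible of it).
The state is a dict: "clock": time; "joint_pos": joint angles; "qvel": joint speeds; "tau": joint torques, N m; "tcp_pos": TCP position; "orientation": TCP orientation; "wrist_force": force on the tool from outside, world axes, zero at the start; "ft_torque": the same for the moment, N m; "finger_gap": finger opening in m.
Only numpy, scipy, OpenCV 4.12 (cv2) and the standard library are available. Lean on these libraries where they do the work, as an engineer would, in place of code of your own. Each camera call takes 0.05 s, during which the arm holds its last target.

## Working session

There is one attempt and no reset: what is moved stays moved. The work goes in short steps, Python scripts to look and compute and a tool call to move; the robot and the scene stay as the last step left them, time stands still between calls to the robot, and variables do not carry over. Pictures are saved under pics/ and viewed, and the job is handed in when it is done.

Besides the shell and the picture viewer there is one more tool, called after ">>>" by a JSON object that holds its "api" and its "payload". step_arm: Moves the arm, as the interface text tells. Its arguments: {"type":"object","properties":{"targets":{"type":"array","items":{"type":"array"}},"force":{"type":"number"}},"required":["targets"]}

```bash
mkdir -p pics; ls; python3 - <<'E'
from workcell import *
import cv2,numpy as np
np.set_printoptions(precision=4,suppress=True)
print(get_state())
for c in("top","side"):
    im=read_camera(c); cv2.imwrite(f"pics/{c}0.png",im[:,:,::-1])
for c in("top","side","wrist"): print(c,camera_model(c))
print(get_state()["clock"])
E
```

```text
pics
{'clock': 0.0, 'joint_pos': array([-1.3636,  0.314 ,  0.045 ,  1.3036,  0.    ,  1.4312]), 'qvel': array([-0.0009, -0.0011, -0.0006, -0.0008,  0.0012,  0.0006]), 'tau': array([  0.0002, -48.0635,  29.8528,   0.0195,  -0.    ,   0.    ]), 'tcp_pos': array([ 0.1953, -0.5403,  0.2304]), 'orientation': array([-0.1214, -0.6965, -0.1226,  0.6965]), 'wrist_force': array([ 0.7913, -0.2541,  0.1419]), 'ft_torque': array([-0.032 , -0.007 ,  0.0392]), 'finger_gap': 0.08561808095713987}
top {'fx': 453.96007389128226, 'fy': 453.96007389128226, 'cx': 322.700554213299, 'cy': 240.49092888484236, 'xyz': array([0.4045, 0.0165, 0.9293]), 'rotation': array([-0.0468,  0.7143, -0.6971,  0.0416])}
side {'fx': 507.03363912619994, 'fy': 507.03363912619994, 'cx': 324.51625228891015, 'cy': 231.56652293230295, 'xyz': array([-0.0938,  0.6227,  0.655 ]), 'rotation': array([ 0.1882, -0.359 ,  0.8042, -0.4347])}
wrist {'fx': 340.2324930837241, 'fy': 340.2324930837241, 'cx': 318.76143190288553, 'cy': 240.90822491348473, 'T_tool_cam': array([[ 0.0006, -0.323 ,  0.9464, -0.1428],
       [ 1.    ,  0.0002, -0.0005, -0.0001],
       [-0.    ,  0.9464,  0.323 , -0.0834],
       [ 0.    ,  0.    ,  0.    ,  1.    ]])}
0.1
```

View pics/top0.png

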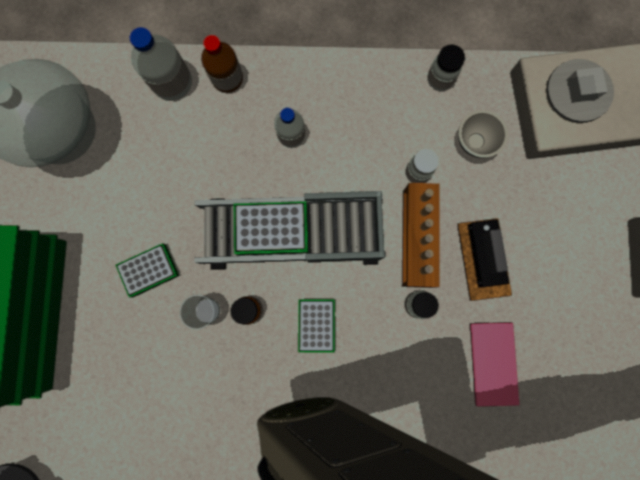

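View pics/side0.png

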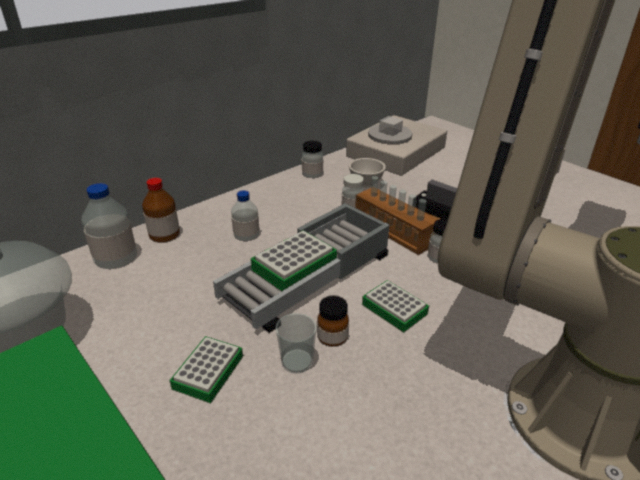

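```bash
cat > h.py <<'E'
from workcell import *
import cv2,numpy as np
from scipy.spatial.transform import Rotation as R
np.set_printoptions(precision=4,suppress=True)
def Rq(q): return R.from_quat([q[1],q[2],q[3],q[0]]).as_matrix()
def campose(c,st=None):
    m=camera_model(c)
    if c=="wrist":
        T=np.eye(4);T[:3,:3]=Rq(st["orientation"]);T[:3,3]=st["tcp_pos"];T=T@m["T_tool_cam"];return m,T[:3,:3],T[:3,3]
    return m,Rq(m["rotation"]),np.array(m["xyz"])
def back(c,uv,z,st=None):
    m,Rm,t=campose(c,st); uv=np.atleast_2d(uv).astype(float)
    d=np.c_[(uv[:,0]-m["cx"])/m["fx"],(uv[:,1]-m["cy"])/m["fy"],np.ones(len(uv))]@Rm.T
    s=(np.atleast_1d(z)-t[2])/d[:,2]; return t+d*s[:,None]
def proj(c,P,st=None):
    m,Rm,t=campose(c,st); p=(np.atleast_2d(P)-t)@Rm
    return np.c_[p[:,0]/p[:,2]*m["fx"]+m["cx"],p[:,1]/p[:,2]*m["fy"]+m["cy"]]
E
python3 - <<'E'
from h import *
im=cv2.imread("pics/top0.png")
cv2.imwrite("pics/top0_trk.png",cv2.resize(im[180:280,185:395],None,fx=3.8,fy=3.8,interpolation=cv2.INTER_CUBIC))
cv2.imwrite("pics/top0_lamp.png",cv2.resize(im[140:330,390:530],None,fx=3,fy=3,interpolation=cv2.INTER_CUBIC))
for l in("tray","lamp","rack","jar_a","bottle","mortar","beaker","rest","track"):
    for r in silhouettes("top",l)[:4]:
        m=r["mask"]; 
        rect=cv2.minAreaRect(np.argwhere(m)[:,::-1].astype(np.float32)); print(l,round(r["p"],2),np.round(r["extent"]),np.round(rect[0],1),np.round(rect[1],1),round(rect[2],1))
print(get_state()["clock"])
E
```

```text
tray 0.8 [115. 242.  63.  57.] [146.6 270. ] [36.9 56.1] 64.5
tray 0.72 [455. 223.  58.  76.] [483.  259.6] [80.8 42.2] 78.7
tray 0.7 [295. 296.  40.  59.] [315.5 325. ] [56. 37.] 90.0
tray 0.67 [233. 203.  75.  54.] [269.9 227.9] [52.4 73.9] 87.9
lamp 0.84 [465. 217.  45.  71.] [487.9 253.2] [68.5 34.2] 81.1
rack 0.88 [402. 184.  36. 103.] [420.  235.5] [103.  36.] 90.0
rack 0.26 [405. 291.  34.  27.] [421.  304.5] [34. 27.] 0.0
jar_a 0.79 [231. 296.  33.  26.] [246.1 310.2] [27.3 31.3] 63.4
jar_a 0.68 [403. 290.  35.  29.] [420.5 304.5] [27. 33.] 90.0
jar_a 0.66 [401. 151.  39.  30.] [421.5 166.1] [27.  37.6] 36.9
bottle 0.85 [274. 111.  31.  41.] [289.9 127.1] [41.1 31.3] 71.6
mortar 0.93 [455. 108.  54.  50.] [482.5 133.5] [47. 49.] 90.0
beaker 0.64 [182. 292.  40.  34.] [199.5 312. ] [34. 39.] 90.0
rest 0.75 [457. 222.  57.  78.] [484.1 259.4] [79.4 42.7] 80.5
rest 0.56 [472. 317.  46.  89.] [493.7 363.9] [85.5 44.3] 85.5
track 0.7 [194. 190. 195.  82.] [288.8 229.9] [ 74.7 191.2] 88.5
0.55
```

View pics/top0_trk.png

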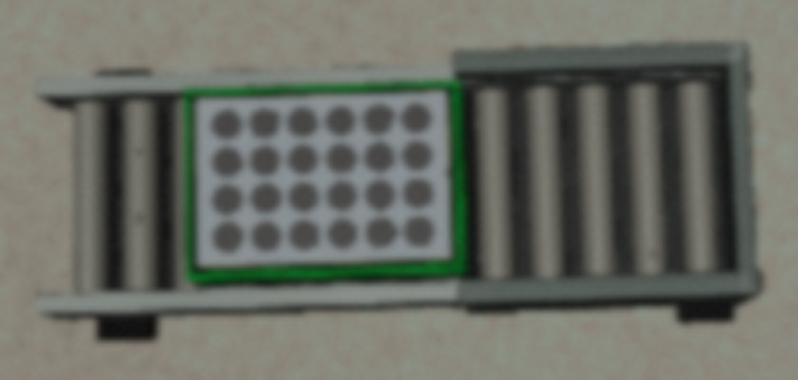

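View pics/top0_lamp.png

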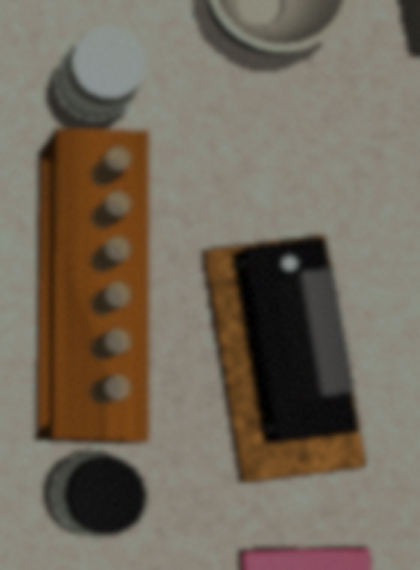

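```bash
python3 - <<'E'
from h import *
T=lambda a:np.array(a,float)/3.8+[185,180]-0.37
L=lambda a:np.array(a,float)/3+[390,140]-0.33
def rep(n,P,):
    print(n,P[:,:2].tolist() if 0 else P[:,:2].round(4).tolist(),"mean",P[:,:2].mean(0),"edges",np.linalg.norm(P-np.roll(P,-1,0),axis=1),
     "dirs",np.degrees(np.arctan2(*(np.roll(P,-1,0)-P)[:,[1,0]].T)).round(1))
rep("plate",back("top",T([(197,97),(448,92),(452,258),(197,268)]),.080))
rep("trayrim",back("top",T([(185,90),(462,82),(468,270),(190,280)]),.074))
rep("bayrim",back("top",T([(454,52),(747,43),(758,290),(460,303)]),.074))
rep("bayinner",back("top",T([(456,70),(727,64),(733,273),(460,283)]),.074))
rep("rails",back("top",T([(37,80),(453,70),(460,300),(37,316)]),.056))
rep("grip",back("top",L([(301,270),(328,267),(351,394),(323,397)]),.087))
rep("house",back("top",L([(236,252),(325,237),(357,434),(267,441)]),.042))
rep("rest",back("top",L([(202,249),(326,234),(366,465),(240,480)]),.012))
rep("rack",back("top",L([(52,130),(148,130),(148,440),(52,440)]),.068))
print("jars a,b", back("top",L([(105,494),(107,62)]),.085)[:,:2], "bottle",back("top",[(288,115)],.11)[:,:2],"jar_c",back("top",[(245,310)],.075)[:,:2],"beaker",back("top",[(208,312)],.08)[:,:2])
E
```

```text
plate [[0.5752, 0.1901], [0.5807, 0.0643], [0.497, 0.0598], [0.489, 0.1859]] mean [0.5355 0.125 ] edges [0.126  0.0838 0.1264 0.0863] dirs [ -87.5 -176.9   93.6    2.8]
trayrim [[0.5798, 0.1976], [0.5872, 0.0577], [0.4919, 0.0519], [0.4835, 0.1903]] mean [0.5356 0.1244] edges [0.1401 0.0955 0.1387 0.0966] dirs [ -87.  -176.5   93.5    4.3]
bayrim [[0.6026, 0.0622], [0.6107, -0.086], [0.4854, -0.0925], [0.4753, 0.0554]] mean [ 0.5435 -0.0152] edges [0.1484 0.1255 0.1483 0.1275] dirs [ -86.9 -177.    93.9    3.1]
bayinner [[0.5933, 0.0609], [0.5997, -0.076], [0.4936, -0.0801], [0.4853, 0.0557]] mean [ 0.543  -0.0099] edges [0.137  0.1062 0.136  0.1082] dirs [ -87.4 -177.8   93.5    2.8]
rails [[0.587, 0.2782], [0.5973, 0.0634], [0.4783, 0.0563], [0.4649, 0.2709]] mean [0.5319 0.1672] edges [0.2151 0.1192 0.215  0.1222] dirs [ -87.3 -176.6   93.6    3.4]
grip [[0.5383, -0.2885], [0.5406, -0.3053], [0.4617, -0.3176], [0.4594, -0.3003]] mean [ 0.5    -0.3029] edges [0.017  0.0799 0.0174 0.0798] dirs [ -82.2 -171.2   97.5    8.5]
house [[0.5564, -0.2623], [0.5678, -0.321], [0.4389, -0.3387], [0.433, -0.2805]] mean [ 0.499  -0.3006] edges [0.0598 0.1301 0.0585 0.1248] dirs [ -79.  -172.2   95.8    8.4]
rest [[0.5631, -0.2487], [0.5754, -0.3332], [0.4196, -0.3561], [0.4076, -0.2721]] mean [ 0.4914 -0.3025] edges [0.0854 0.1575 0.0849 0.1572] dirs [ -81.7 -171.6   98.1    8.6]
rack [[0.6291, -0.1366], [0.6305, -0.1986], [0.4309, -0.1972], [0.4294, -0.1369]] mean [ 0.53   -0.1673] edges [0.062  0.1996 0.0603 0.1997] dirs [-88.7 179.6  91.4   0.1]
jars a,b [[ 0.3968 -0.1664]
 [ 0.6699 -0.1686]] bottle [[0.7443 0.0951]] jar_c [[0.3779 0.1656]] beaker [[0.3727 0.2331]]
```

```bash
python3 - <<'E'
from h import *
s=get_state(); A=Rq(s["orientation"]); print(A, "yaw of tool y",np.degrees(np.arctan2(A[1,1],A[0,1])),"q1",np.degrees(s["joint_pos"][0]),"q6",np.degrees(s["joint_pos"][5]), np.degrees(np.arctan2(s["tcp_pos"][1],s["tcp_pos"][0])),s["tcp_pos"])
try: print("hpz",hold_point_z)
except Exception as e: print(e)
E
```

```text
[[ 0.      0.3399 -0.9405]
 [-0.0001 -0.9405 -0.3399]
 [-1.      0.0001 -0.    ]] yaw of tool y -70.13131145876197 q1 -78.12913066844715 q6 82.00218083071155 -70.13137933949713 [ 0.1954 -0.5408  0.2313]
hpz 0.0187
```

>>> {"api": "step_arm", "payload": {"targets": [[[0,0,0],[0,-1.5,-1.4],0],[[0,0,0],[0,-3.1,-2.9],0],[[0,0,0],[0,-3.1,-2.9],0],[[0,0,0],[0,-3.1,-2.9],0],[[0,0,0],[0,-3.1,-2.9],0],[[0,0,0],[0,-3.1,-2.9],0],[[0,0,0],[0,-3.1,-2.9],0],[[0,0,0],[0,-3.1,-2.9],0],[[0,0,0],[0,-3.1,-2.9],0],[[0,0,0],[0,-3.1,-2.9],0]]}}

```text
clock: 1.55
tcp_pos: [0.3545, -0.1693, 0.2316]
orientation: [0.122, 0.697, 0.122, -0.696]
wrist_force: [0.7, -1.7, -0.5]
finger_gap: -0.0
```

>>> {"api": "step_arm", "payload": {"targets": [[[0,0,0],[0,-3.1,-2.9],0],[[0,0,0],[0,-3.1,-2.9],0],[[0,0,0],[0,-3.1,-2.9],0],[[0,0,0],[0,-3.1,-2.9],0],[[0,0,0],[0,-3.1,-2.9],0],[[0,0,0],[0,-3.1,-2.9],0],[[0,0,0],[0,-3.1,-2.9],0],[[0,0,0],[0,-3.1,-2.9],0],[[0,0,0],[0,-3.1,-2.9],0],[[0,0,0],[0,-3.1,-2.9],0]]}}

```text
clock: 2.55
tcp_pos: [0.522, 0.2211, 0.2314]
orientation: [0.122, 0.697, 0.122, -0.696]
wrist_force: [0.6, -0.2, 0.4]
finger_gap: -0.0001
```

>>> {"api": "step_arm", "payload": {"targets": [[[-7.3,0,0],[0,0,0],0],[[-7.3,0,0],[0,0,0],0],[[-7.3,0,0],[0,0,0],0],[[-7.3,0,0],[0,0,0],0],[[-7.3,0,0],[0,0,0],0],[[-7.3,0,0],[0,0,0],0],[[-7.3,0,0],[0,0,0],0],[[-7.3,0,0],[0,0,0],0],[[-7.3,0,0],[0,0,0],0],[[-7.3,0,0],[0,0,0],0]]}}

```text
clock: 3.55
tcp_pos: [0.5215, 0.2193, 0.2313]
orientation: [0.514, 0.486, 0.514, -0.486]
wrist_force: [-0.4, 0.5, -0.3]
finger_gap: -0.0002
```

```bash
python3 - <<'E'
from h import *
s=get_state(); A=Rq(s["orientation"]); print(A,s["tcp_pos"],s["joint_pos"],s["clock"],s["finger_gap"],"yaw",np.degrees(np.arctan2(A[1,1],A[0,1])))
im=read_camera("top"); cv2.imwrite("pics/top1.png",im[:,:,::-1])
s=get_state();im=read_camera("wrist"); cv2.imwrite("pics/wr1.png",im[:,:,::-1])
E
```

```text
[[ 0.0001  0.9985  0.0553]
 [-0.0001  0.0553 -0.9985]
 [-1.      0.0001  0.0001]] [0.5215 0.2193 0.2313] [ 0.2562  0.295   0.0209  1.2967 -0.0001  1.7716] 3.55 -0.00017664790521568945 yaw 3.1707508199111722
```

View pics/top1.png

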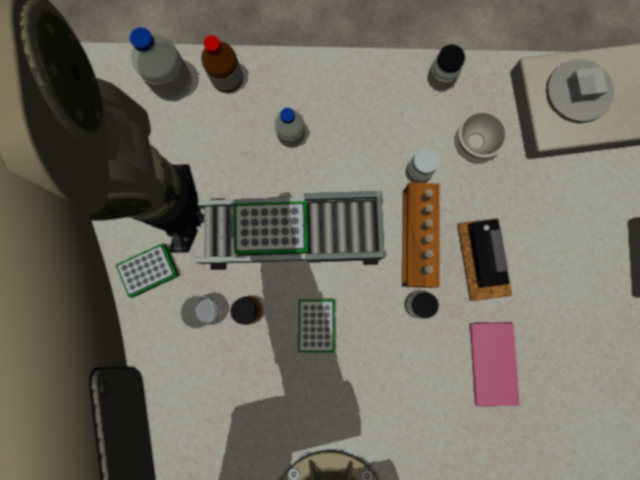

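View pics/wr1.png

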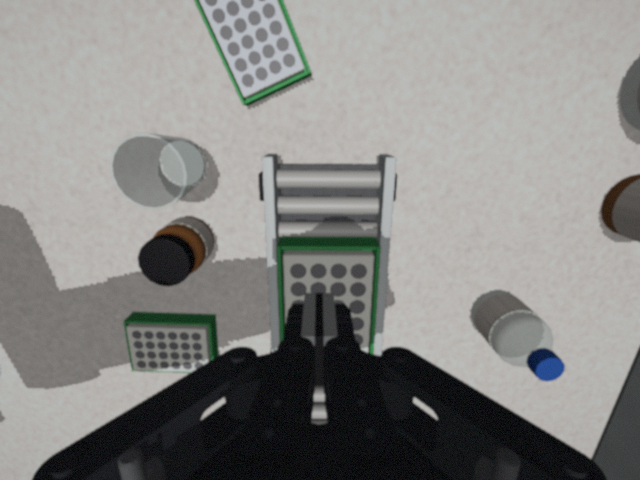

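```bash
python3 - <<'E'
from h import *
s=get_state()
A=Rq(s["orientation"]); t=s["tcp_pos"]
def loc(uv,z):
    P=back("wrist",uv,z,s); return P[:,:2],((P-t)@A)[:,1:]
print("tray end top",loc([(278,238),(379,238)],.074)); print("rail ends",loc([(265,157),(276,157),(382,157),(394,157)],.056))
E
```

```text
tray end top (array([[0.4846, 0.2014],
       [0.5783, 0.2061]]), array([[-0.0378,  0.016 ],
       [ 0.056 ,  0.016 ]]))
rail ends (array([[0.4698, 0.2725],
       [0.4799, 0.273 ],
       [0.5763, 0.2779],
       [0.5872, 0.2784]]), array([[-0.0489, -0.0558],
       [-0.0389, -0.0558],
       [ 0.0577, -0.0558],
       [ 0.0686, -0.0558]]))
```

>>> {"api": "step_arm", "payload": {"targets": [[[0,0,0],[0,0.9,-1.2],0],[[0,0,0],[2,0,0],0],[[0,0,0],[2.4,0,0],0],[[0,0,0],[2.4,0,0],0],[[0,0,0],[2.4,0,0],0],[[0,0,0],[2.4,0,0],0],[[0,0,0],[2.4,0,0],0],[[0,0,0],[2,0,0],0],[[0,0,0],[1.4,0,0],0],[[0,0,0],[0,0,0],0]]}}

```text
clock: 4.65
tcp_pos: [0.5282, 0.2311, 0.0551]
orientation: [0.511, 0.487, 0.512, -0.489]
wrist_force: [-0.1, 0.3, 0.2]
finger_gap: 0.0
```

```bash
python3 - <<'E'
from h import *
s=get_state();print(s["tcp_pos"],s["wrist_force"]);im=read_camera("wrist"); cv2.imwrite("pics/wr2.png",im[:,:,::-1])
im=read_camera("side"); cv2.imwrite("pics/side2.png",cv2.resize(im[180:350,190:410,::-1],None,fx=3,fy=3))
E
```

```text
[0.5282 0.2311 0.0551] [-0.1371  0.2975  0.2031]
```

View pics/wr2.png

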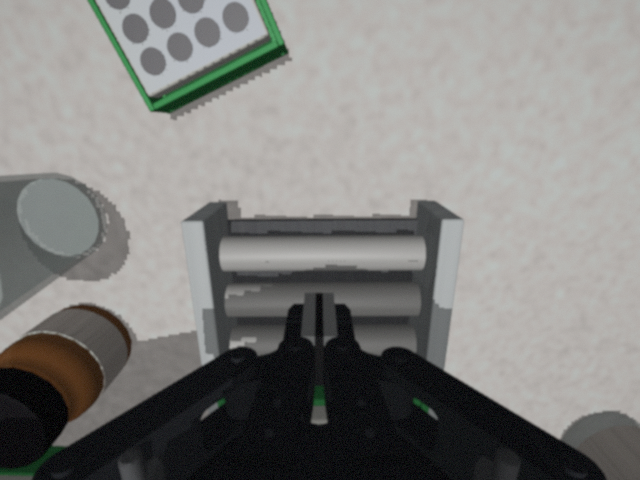

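View pics/side2.png

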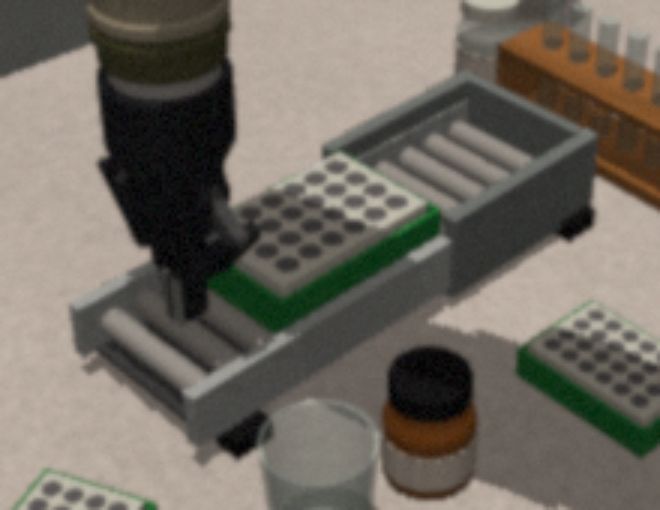

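>>> {"api": "step_arm", "payload": {"targets": [[[0,0,0],[0,0,0.6],0],[[0,0,0],[0,0,0.6],0],[[0,0,0],[0,0,0.6],0],[[0,0,0],[0,0,0.6],0],[[0,0,0],[0,0,0.8],0],[[0,0,0],[0,0,0.8],0],[[0,0,0],[0,0,0.9],0],[[0,0,0],[0,0,0.9],0],[[0,0,0],[0,0,0.9],0],[[0,0,0],[0,0,0.9],0]]}}

```text
clock: 5.75
tcp_pos: [0.5338, 0.155, 0.0573]
orientation: [0.512, 0.487, 0.512, -0.487]
wrist_force: [1.5, 1.1, 0.6]
finger_gap: -0.0002
```

```bash
python3 - <<'E'
from h import *
s=get_state();A=Rq(s["orientation"]);print(s["tcp_pos"],s["wrist_force"],np.degrees(np.arctan2(A[1,1],A[0,1])))
im=read_camera("side"); cv2.imwrite("pics/side3.png",cv2.resize(im[180:350,190:410,::-1],None,fx=3,fy=3))
E
```

```text
[0.5338 0.155  0.0573] [1.4561 1.1021 0.5999] 2.8611011482688333
```

View pics/side3.png

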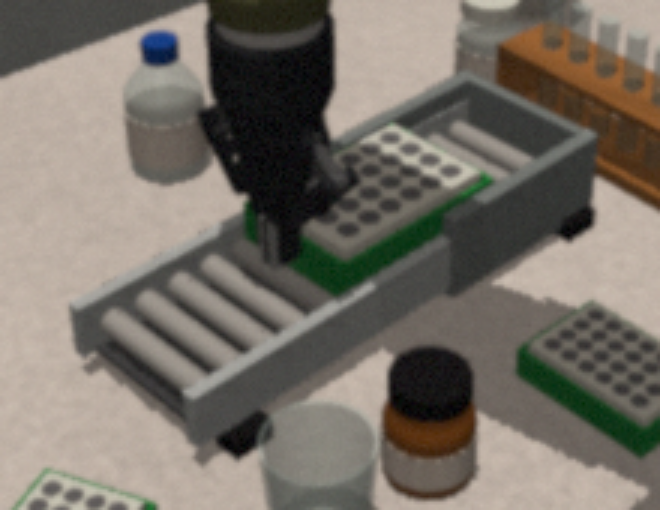

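>>> {"api": "step_arm", "payload": {"targets": [[[0,0,0],[0,0,0.9],0],[[0,0,0],[0,0,0.9],0],[[0,0,0],[0,0,0.9],0],[[0,0,0],[0,0,0.9],0],[[0,0,0],[0,0,0.8],0],[[0,0,0],[0,0,0.6],0],[[0,0,0],[0,0,0.5],0],[[0,0,0],[0,0,0.4],0],[[0,0,0],[0,0,0.4],0],[[0,0,0],[0,0,0.3],0]]}}

```text
clock: 6.8
tcp_pos: [0.537, 0.0896, 0.0573]
orientation: [0.512, 0.487, 0.512, -0.487]
wrist_force: [0.1, 1.1, 0.2]
finger_gap: -0.0
```

>>> {"api": "step_arm", "payload": {"targets": [[[0,0,0],[0,0,0.2],0],[[0,0,0],[0,0,0.2],0],[[0,0,0],[0,0,0.2],0],[[0,0,0],[0,0,0.2],0],[[0,0,0],[0,0,0.1],0],[[0,0,0],[0,0,0.1],0],[[0,0,0],[0,0,0.1],0],[[0,0,0],[0,0,0.1],0],[[0,0,0],[0,0,0],0],[[0,0,0],[0,0,0],0]]}}

```text
clock: 7.8
tcp_pos: [0.5376, 0.0778, 0.0573]
orientation: [0.512, 0.487, 0.512, -0.487]
wrist_force: [0.2, 0.3, 0.2]
finger_gap: 0.0004
```

```bash
python3 - <<'E'
from h import *
s=get_state();A=Rq(s["orientation"]);print(s["tcp_pos"],s["wrist_force"],np.degrees(np.arctan2(A[1,1],A[0,1])))
im=read_camera("side"); cv2.imwrite("pics/side4.png",cv2.resize(im[180:350,190:410,::-1],None,fx=3,fy=3))
im=read_camera("top"); cv2.imwrite("pics/top4.png",cv2.resize(im[180:280,185:395,::-1],None,fx=3.8,fy=3.8))
E
```

```text
[0.5376 0.0778 0.0573] [0.1585 0.2728 0.1942] 2.8631370413457797
```

View pics/side4.png

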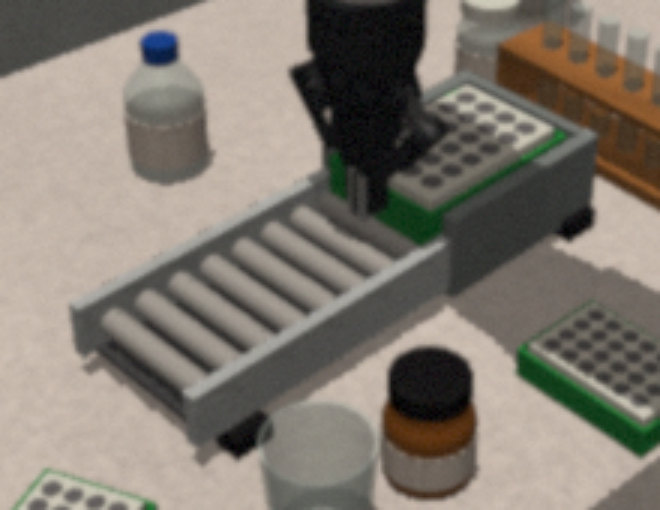

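View pics/top4.png

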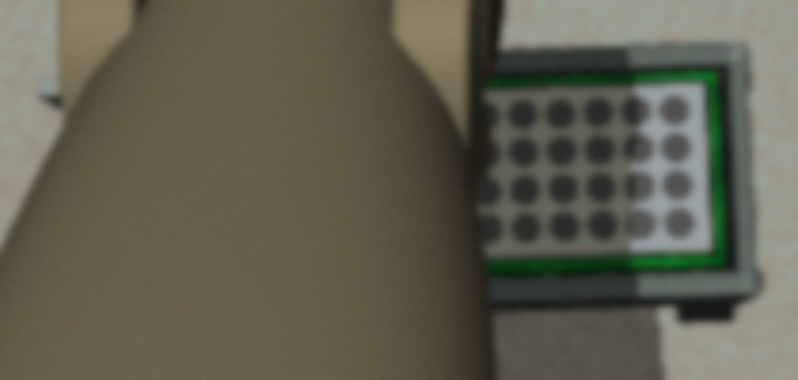

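>>> {"api": "step_arm", "payload": {"targets": [[[0,0,0],[0,0,0.1],0],[[0,0,0],[0,0,0.1],0],[[0,0,0],[0,0,0.1],0],[[0,0,0],[0,0,0.1],0],[[0,0,0],[0,0,0],0],[[0,0,0],[0,0,0],0],[[0,0,0],[0,0,0],0],[[0,0,0],[0,0,0],0],[[0,0,0],[0,0,0],0],[[0,0,0],[0,0,0],0]]}}

```text
clock: 8.9
tcp_pos: [0.5378, 0.0739, 0.0573]
orientation: [0.512, 0.487, 0.512, -0.487]
wrist_force: [-0.1, 0.1, 0.3]
finger_gap: 0.0003
```

>>> {"api": "step_arm", "payload": {"targets": [[[0,0,0],[0,0,0.1],0],[[0,0,0],[0,0,0.1],0],[[0,0,0],[0,0,0],0],[[0,0,0],[0,0,0],0],[[0,0,0],[0,0,0],0],[[0,0,0],[0,0,0],0],[[0,0,0],[0,0,0],0],[[0,0,0],[0,0,0],0],[[0,0,0],[0,0,0],0],[[0,0,0],[0,0,0],0]]}}

```text
clock: 9.9
tcp_pos: [0.5379, 0.0719, 0.0573]
orientation: [0.512, 0.487, 0.512, -0.487]
wrist_force: [0.2, 0.3, 0.3]
finger_gap: -0.0001
```

>>> {"api": "step_arm", "payload": {"targets": [[[0,0,0],[0,0,0.1],0],[[0,0,0],[0,0,0.1],0],[[0,0,0],[0,0,0.1],0],[[0,0,0],[0,0,0],0],[[0,0,0],[0,0,0],0],[[0,0,0],[0,0,0],0],[[0,0,0],[0,0,0],0],[[0,0,0],[0,0,0],0],[[0,0,0],[0,0,0],0],[[0,0,0],[0,0,0],0]]}}

```text
clock: 10.9
tcp_pos: [0.538, 0.0713, 0.0573]
orientation: [0.512, 0.488, 0.514, -0.486]
wrist_force: [-0.5, 9.1, 0.6]
finger_gap: 0.0
```

```bash
python3 - <<'E'
from h import *
s=get_state();A=Rq(s["orientation"]);print(s["tcp_pos"],s["wrist_force"],np.degrees(np.arctan2(A[1,1],A[0,1])))
im=read_camera("top"); cv2.imwrite("pics/top5.png",cv2.resize(im[180:280,285:395,::-1],None,fx=6,fy=6,interpolation=cv2.INTER_CUBIC))
E
```

```text
[0.538  0.0713 0.0573] [-0.5376  9.0505  0.5657] 2.9746186048698786
```

View pics/top5.png

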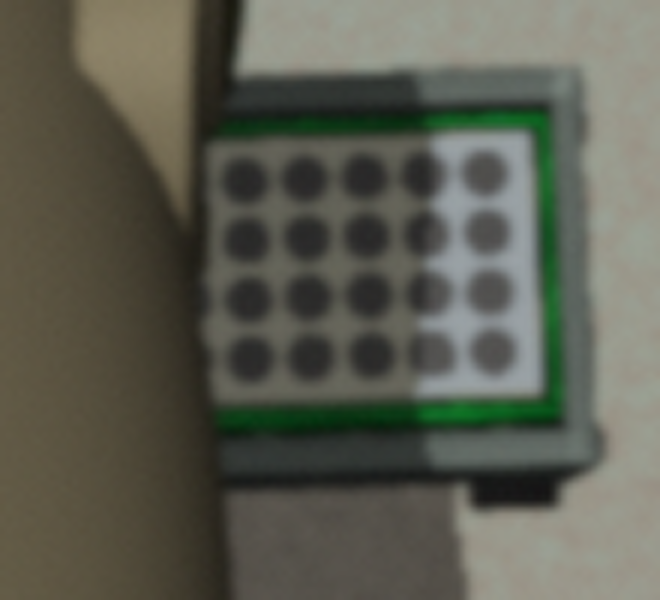

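>>> {"api": "step_arm", "payload": {"targets": [[[0,0,0],[0,0,-0.2],0],[[0,0,0],[0,0,-0.3],0],[[0,0,0],[0,0,-1],0],[[0,0,0],[0,0,-1],0],[[0,0,0],[-1.5,0,0],0],[[0,0,0],[-3,0,0],0],[[0,0,0],[-4,0,0],0],[[0,0,0],[-4,0,0],0],[[0,0,0],[-4,0,0],0],[[0,0,0],[-3,0,0],0]]}}

```text
clock: 11.95
tcp_pos: [0.5372, 0.0946, 0.2552]
orientation: [0.513, 0.488, 0.512, -0.487]
wrist_force: [0.7, 0.4, -0.6]
finger_gap: -0.0002
```

```bash
python3 - <<'E'
from h import *
s=get_state();A=Rq(s["orientation"]);print(s["tcp_pos"],s["wrist_force"],np.degrees(np.arctan2(A[1,1],A[0,1])))
print((np.array([.4995,-.302,s["tcp_pos"][2]])-s["tcp_pos"])@A)
im=read_camera("side"); cv2.imwrite("pics/side6.png",cv2.resize(im[150:350,190:450,::-1],None,fx=3,fy=3))
E
```

```text
[0.5372 0.0946 0.2552] [ 0.6613  0.3625 -0.6182] 2.899493853121209
[-0.     -0.0577  0.3941]
```

View pics/side6.png

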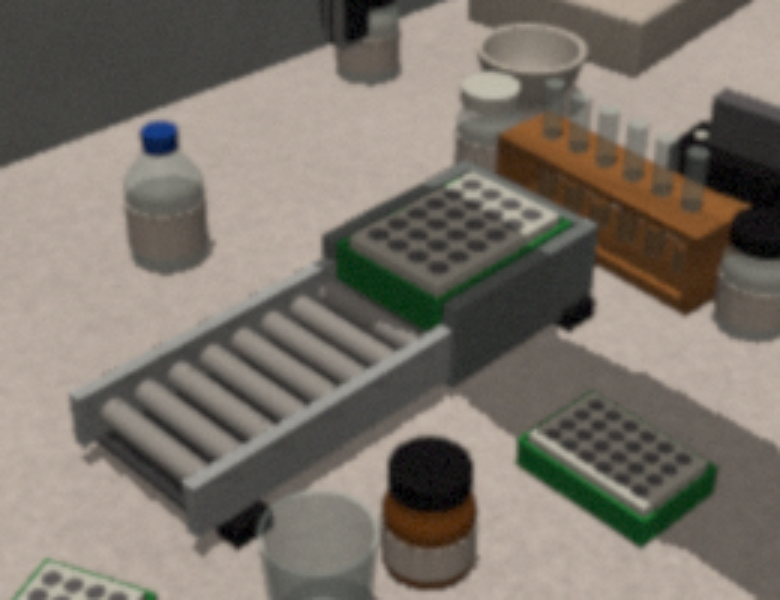

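>>> {"api": "step_arm", "payload": {"targets": [[[0,0,0],[0,-0.6,3.9],8.5],[[0,0,0],[0,-0.6,3.9],8.5],[[0,0,0],[0,-0.6,4],8.5],[[0,0,0],[0,-0.6,4],8.5],[[0,0,0],[0,-0.6,4],8.5],[[0,0,0],[0,-0.6,4],8.5],[[0,0,0],[0,-0.6,4],8.5],[[0,0,0],[0,-0.6,4],8.5],[[0,0,0],[0,-0.5,4],8.5],[[0,0,0],[0,-0.5,3.6],8.5]]}}

```text
clock: 13.0
tcp_pos: [0.4985, -0.3039, 0.252]
orientation: [0.512, 0.487, 0.512, -0.487]
wrist_force: [1.2, 0.4, -0.3]
finger_gap: 0.085
```

>>> {"api": "step_arm", "payload": {"targets": [[[8.4,0,0],[0,0,0],8.5],[[8.4,0,0],[0,0,0],8.5],[[8.4,0,0],[0,0,0],8.5],[[8.4,0,0],[0,0,0],8.5],[[8.4,0,0],[0,0,0],8.5],[[8.4,0,0],[0,0,0],8.5],[[8.4,0,0],[0,0,0],8.5],[[8.4,0,0],[0,0,0],8.5],[[8.4,0,0],[0,0,0],8.5],[[8.5,0,0],[0,0,0],8.5]]}}

```text
clock: 14.0
tcp_pos: [0.4989, -0.3019, 0.2519]
orientation: [-0.052, -0.705, -0.052, 0.705]
wrist_force: [-0.3, 0.2, 0.0]
finger_gap: 0.0851
```

```bash
python3 - <<'E'
from h import *
s=get_state();A=Rq(s["orientation"]);print(s["tcp_pos"],s["wrist_force"],np.degrees(np.arctan2(A[1,1],A[0,1])),s["joint_pos"])
im=read_camera("wrist"); cv2.imwrite("pics/wr7.png",im[:,:,::-1])
im=read_camera("side"); cv2.imwrite("pics/side7.png",im[:,:,::-1])
E
```

```text
[ 0.4989 -0.3019  0.2519] [-0.2657  0.2044  0.0222] -81.55451039010617 [-0.6818  0.3254  0.1133  1.359  -0.0002  2.3124]
```

View pics/wr7.png

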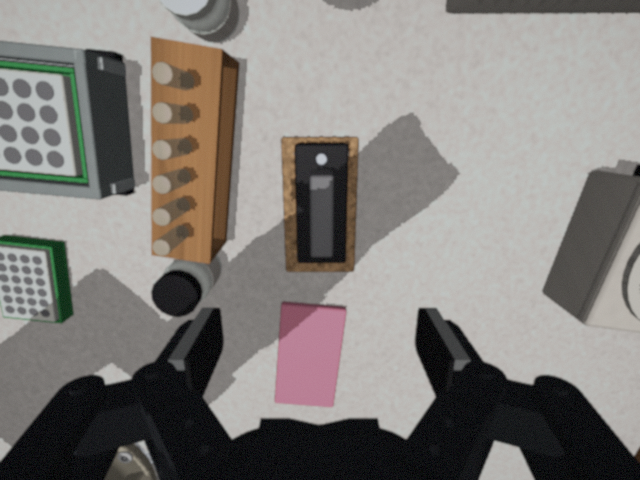

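View pics/side7.png

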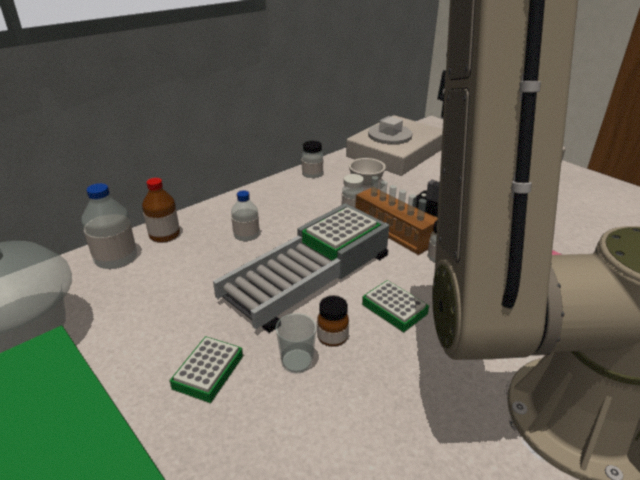

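```bash
python3 - <<'E'
from h import *
s=get_state();A=Rq(s["orientation"]);t=s["tcp_pos"]
im=cv2.imread("pics/wr7.png"); cv2.imwrite("pics/wr7c.png",cv2.resize(im[125:280,270:370],None,fx=3.8,fy=3.8,interpolation=cv2.INTER_CUBIC))
E
```

```text
(no output)
```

View pics/wr7c.png

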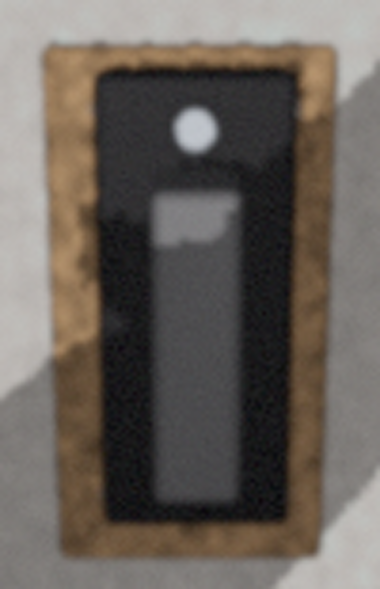

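```bash
python3 - <<'E'
from h import *
s=get_state();A=Rq(s["orientation"]);t=s["tcp_pos"]
c=lambda a:np.array(a,float)/3.8+[270,125]-.37
for n,a,z in(("grip",[(152,190),(240,190),(238,502),(153,502)],.087),("house",[(97,72),(297,72),(288,520),(105,520)],.042),("rest",[(45,47),(335,47),(318,552),(63,555)],.012)):
    P=back("wrist",c(a),z,s); L=(P-t)@A
    print(n,"world",P[:,:2].mean(0),"tool",L[:,1:].round(4).tolist(),L[:,1:].mean(0),np.linalg.norm(P-np.roll(P,-1,0),axis=1))
E
```

```text
grip world [ 0.5006 -0.3037] tool [[-0.0085, -0.0411], [0.0123, -0.0411], [0.0128, 0.0379], [-0.0089, 0.0379]] [ 0.002  -0.0016] [0.0208 0.079  0.0217 0.079 ]
house world [ 0.5012 -0.3041] tool [[-0.0238, -0.0656], [0.0287, -0.0656], [0.0295, 0.0614], [-0.0243, 0.0614]] [ 0.0025 -0.0021] [0.0525 0.127  0.0539 0.127 ]
rest world [ 0.4917 -0.3038] tool [[-0.0404, -0.0709], [0.0417, -0.0709], [0.042, 0.0848], [-0.0402, 0.0859]] [0.0008 0.0072] [0.0822 0.1557 0.0822 0.1568]
```

>>> {"api": "step_arm", "payload": {"targets": [[[0,0,0],[0,0.2,-0.1],8.5],[[0,0,0],[2,0,0],8.5],[[0,0,0],[3,0,0],8.5],[[0,0,0],[3,0,0],8.5],[[0,0,0],[3,0,0],8.5],[[0,0,0],[2,0,0],8.5],[[0,0,0],[2,0,0],8.5],[[0,0,0],[2,0,0],8.5],[[0,0,0],[1,0,0],8.5],[[0,0,0],[0,0,0],8.5]]}}

```text
clock: 15.1
tcp_pos: [0.499, -0.3036, 0.0707]
orientation: [-0.054, -0.704, -0.055, 0.706]
wrist_force: [-0.5, -0.3, -0.9]
finger_gap: 0.0851
```

```bash
python3 - <<'E'
from h import *
s=get_state();A=Rq(s["orientation"]);print(s["tcp_pos"],s["wrist_force"],np.degrees(np.arctan2(A[1,1],A[0,1])))
im=read_camera("wrist"); cv2.imwrite("pics/wr8.png",im[:,:,::-1])
E
```

```text
[ 0.499  -0.3036  0.0707] [-0.5138 -0.2571 -0.8837] -81.14262170587014
```

View pics/wr8.png

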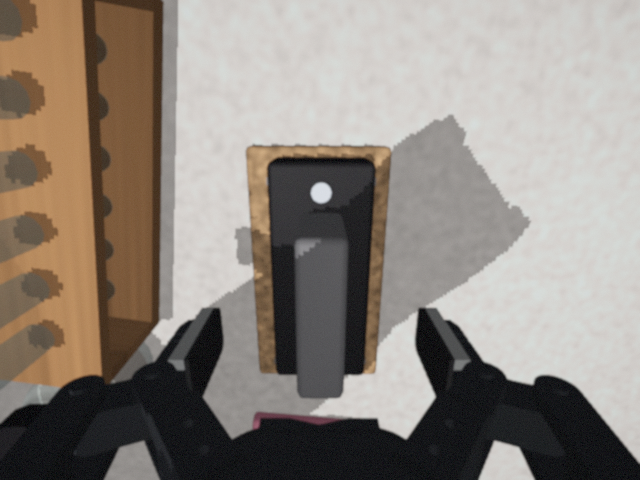

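>>> {"api": "step_arm", "payload": {"targets": [[[0,0,0],[0.9,0,0],8.5],[[0,0,0],[0.9,0,0],8.5],[[0,0,0],[0,0,0],8.5],[[0,0,0],[0,0,0],4],[[0,0,0],[0,0,0],3],[[0,0,0],[0,0,0],1],[[0,0,0],[0,0,0],0.5],[[0,0,0],[0,0,0],0.5],[[0,0,0],[0,0,0],0.5],[[0,0,0],[0,0,0],0.5]], "force": 60}}

```text
clock: 16.15
tcp_pos: [0.5001, -0.3044, 0.0547]
orientation: [0.054, 0.705, 0.054, -0.705]
wrist_force: [-0.4, 1.5, 4.4]
finger_gap: 0.021
```

```bash
python3 - <<'E'
from h import *
s=get_state();A=Rq(s["orientation"]);print(s["tcp_pos"],s["finger_gap"],s["wrist_force"],s["ft_torque"],np.degrees(np.arctan2(A[1,1],A[0,1])))
im=read_camera("wrist"); cv2.imwrite("pics/wr9.png",im[:,:,::-1])
E
```

```text
[ 0.5001 -0.3044  0.0547] 0.020986772229058943 [-0.3766  1.4662  4.38  ] [ 0.143   0.0414 -0.014 ] -81.22223142750134
```

View pics/wr9.png

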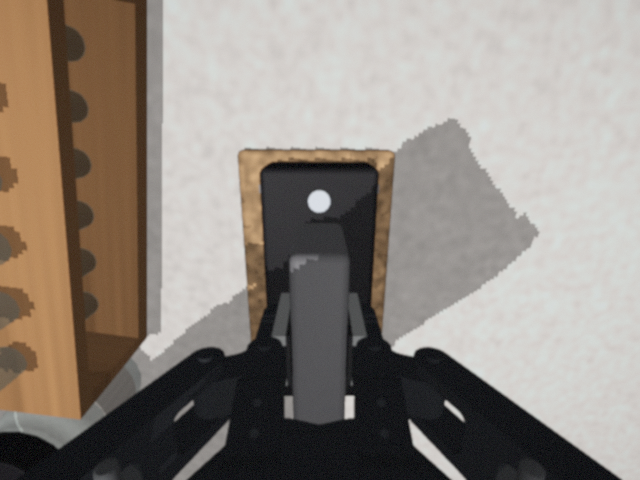

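>>> {"api": "step_arm", "payload": {"targets": [[[0,0,0],[-0.3,0,0],0.5],[[0,0,0],[-0.7,0,0],0.5],[[0,0,0],[-1.5,0,0],0.5],[[0,0,0],[-2.2,0,0],0.5],[[0,0,0],[-2.8,0,0],0.5],[[0,0,0],[-3,0,0],0.5],[[0,0,0],[-3,0,0],0.5],[[0,0,0],[-3,0,0],0.5],[[0,0,0],[-2.5,0,0],0.5],[[0,0,0],[-1.5,0,0],0.5]]}}

```text
clock: 17.2
tcp_pos: [0.5002, -0.3048, 0.2619]
orientation: [0.055, 0.706, 0.053, -0.704]
wrist_force: [0.6, -0.3, -2.4]
finger_gap: 0.0211
```

```bash
python3 - <<'E'
from h import *
s=get_state();A=Rq(s["orientation"]);t=s["tcp_pos"];print(t,s["finger_gap"],s["wrist_force"],s["ft_torque"],np.degrees(np.arctan2(A[1,1],A[0,1])))
print((np.array([.5432,-.0092,t[2]])-t)@A)
im=read_camera("side"); cv2.imwrite("pics/side10.png",im[:,:,::-1])
im=read_camera("wrist"); cv2.imwrite("pics/wr10.png",im[:,:,::-1])
E
```

```text
[ 0.5002 -0.3048  0.2619] 0.0210576307919741 [ 0.5578 -0.2661 -2.3951] [-0.0289 -0.0827 -0.0039] -81.23524163905401
[-0.0005 -0.2856 -0.0875]
```

View pics/wr10.png

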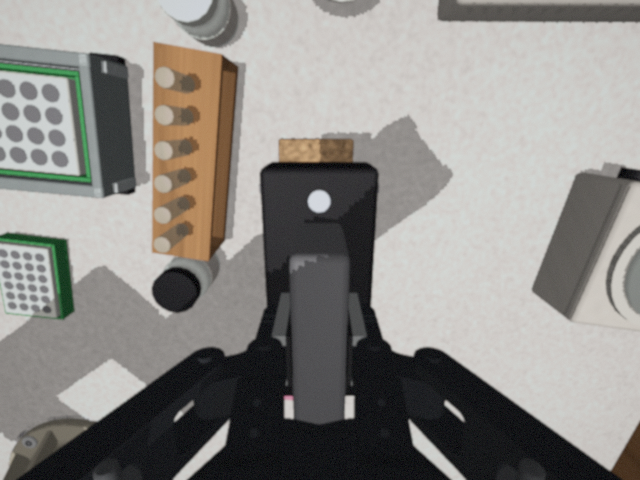

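View pics/side10.png

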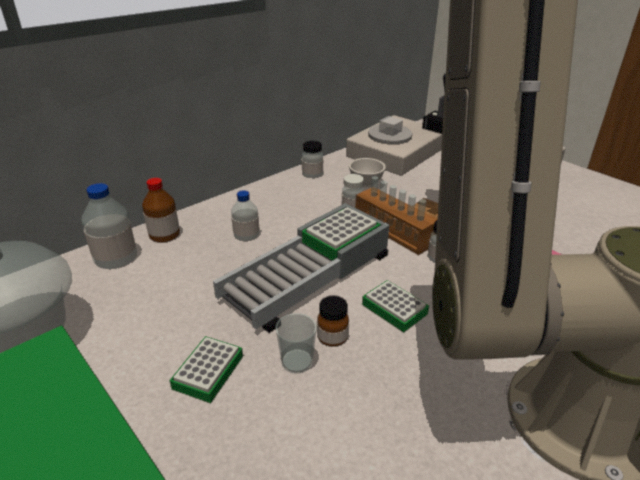

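```bash
python3 - <<'E'
from h import *
im=read_camera("top"); cv2.imwrite("pics/top11.png",cv2.resize(im[180:280,285:395,::-1],None,fx=6,fy=6,interpolation=cv2.INTER_CUBIC))
E
```

```text
(no output)
```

View pics/top11.png

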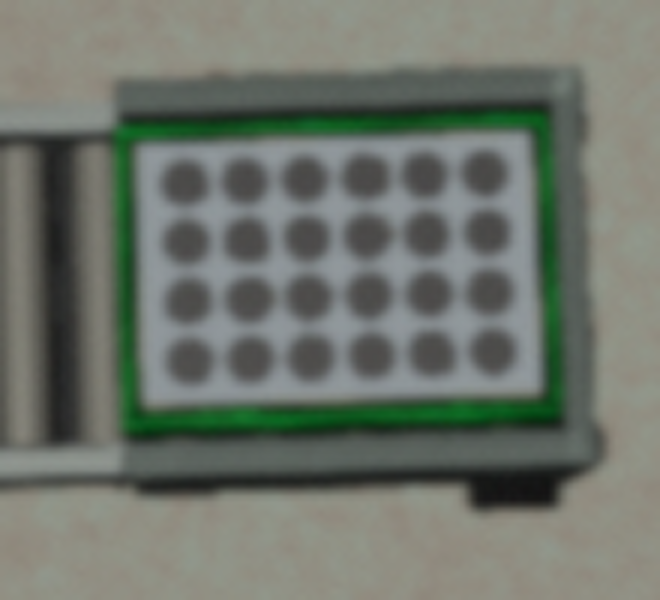

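```bash
python3 - <<'E'
from h import *
T=lambda a:np.array(a,float)/6+[285,180]-0.42
for n,a,z in(("plate",[(134,144),(532,129),(545,396),(142,408)],.080),("wells",[(185,183),(485,173),(493,352),(190,361)],.080),("rim",[(118,126),(549,111),(562,422),(128,433)],.074)):
    P=back("top",T(a),z);print(n,P[:,:2].mean(0),np.linalg.norm(P-np.roll(P,-1,0),axis=1),np.degrees(np.arctan2(*(np.roll(P,-1,0)-P)[:,[1,0]].T)).round(1))
E
```

```text
plate [ 0.5429 -0.0097] [0.1265 0.0854 0.1264 0.0844] [ -86.5 -176.6   93.1    3.4]
wells [ 0.5434 -0.0097] [0.0951 0.0572 0.0953 0.0569] [ -86.7 -176.7   93.1    3.1]
rim [ 0.5428 -0.0102] [0.138  0.1001 0.137  0.0988] [ -86.6 -177.1   92.8    3.5]
```

>>> {"api": "step_arm", "payload": {"targets": [[[0,0,0],[0,-1.5,-0.4],0.5],[[0,0,0],[0,-2.5,-0.8],0.5],[[0,0,0],[0,-3,-0.9],0.5],[[0,0,0],[0,-3.5,-1.1],0.5],[[0,0,0],[0,-3.5,-1.1],0.5],[[0,0,0],[0,-3.5,-1.1],0.5],[[0,0,0],[0,-3.5,-1.1],0.5],[[0,0,0],[0,-3,-0.9],0.5],[[0,0,0],[0,-2.5,-0.8],0.5],[[0,0,0],[0,-2,-0.6],0.5]]}}

```text
clock: 18.35
tcp_pos: [0.5421, -0.0066, 0.2576]
orientation: [-0.054, -0.704, -0.055, 0.706]
wrist_force: [0.4, -0.4, -1.9]
finger_gap: 0.021
```

>>> {"api": "step_arm", "payload": {"targets": [[[-3,0,0],[0,0,0],0.5],[[-6,0,0],[0,0,0],0.5],[[-7,0,0],[0,0,0],0.5],[[-7,0,0],[0,0,0],0.5],[[-7,0,0],[0,0,0],0.5],[[-7,0,0],[0,0,0],0.5],[[-7,0,0],[0,0,0],0.5],[[-7,0,0],[0,0,0],0.5],[[-7,0,0],[0,0,0],0.5],[[-7,0,0],[0,0,0],0.5]]}}

```text
clock: 19.35
tcp_pos: [0.5421, -0.0083, 0.2575]
orientation: [-0.425, -0.564, -0.427, 0.565]
wrist_force: [-0.9, -0.9, -2.0]
finger_gap: 0.0211
```

>>> {"api": "step_arm", "payload": {"targets": [[[-7,0,0],[0,0,0],0.5],[[-6,0,0],[0,0,0],0.5],[[-4,0,0],[0,0,0],0.5],[[-2,0,0],[0,0,0],0.5],[[0,0,0],[0,0,0],0.5],[[0,0,0],[0,0,0],0.5],[[0,0,0],[0,0,0],0.5],[[0,0,0],[0,0,0],0.5],[[0,0,0],[0,0,0],0.5],[[0,0,0],[0,0,0],0.5]]}}

```text
clock: 20.35
tcp_pos: [0.5434, -0.0093, 0.2593]
orientation: [0.512, 0.488, 0.512, -0.488]
wrist_force: [-0.2, 0.1, -1.9]
finger_gap: 0.0212
```

```bash
python3 - <<'E'
from h import *
s=get_state();A=Rq(s["orientation"]);t=s["tcp_pos"];print(A,t,s["finger_gap"],s["wrist_force"],s["ft_torque"],np.degrees(np.arctan2(A[1,1],A[0,1])))
print((np.array([.544,-.010,t[2]])-t)@A)
im=read_camera("side"); cv2.imwrite("pics/side12.png",im[:,:,::-1])
im=read_camera("wrist"); cv2.imwrite("pics/wr12.png",im[:,:,::-1])
E
```

```text
[[ 0.0001  0.9988  0.0481]
 [-0.0001  0.0481 -0.9988]
 [-1.      0.0001  0.0001]] [ 0.5434 -0.0093  0.2593] 0.02123558271513591 [-0.1511  0.147  -1.8728] [-0.0261  0.075  -0.0332] 2.758093899719578
[0.     0.0005 0.0007]
```

View pics/wr12.png

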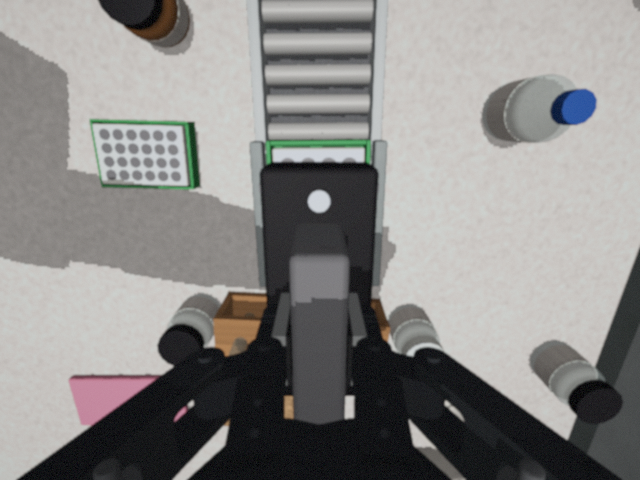

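View pics/side12.png

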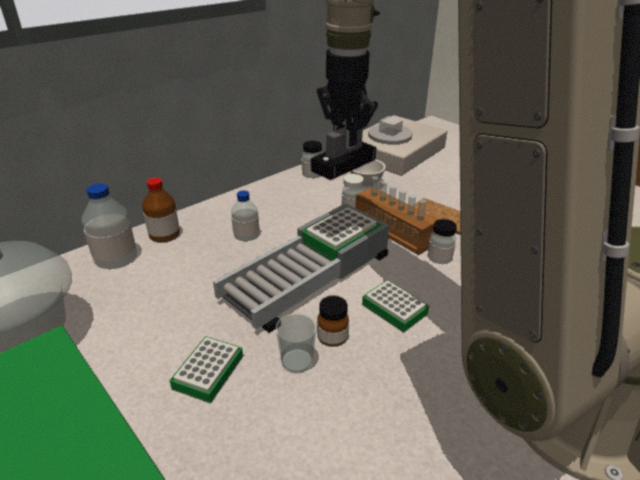

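>>> {"api": "step_arm", "payload": {"targets": [[[-0.5,0,0],[0.5,0.05,0.05],0.5],[[0,0,0],[1,0,0],0.5],[[0,0,0],[1.2,0,0],0.5],[[0,0,0],[1.2,0,0],0.5],[[0,0,0],[1.2,0,0],0.5],[[0,0,0],[1.2,0,0],0.5],[[0,0,0],[1.2,0,0],0.5],[[0,0,0],[1,0,0],0.5],[[0,0,0],[0.5,0,0],0.5],[[0,0,0],[0,0,0],0.5]]}}

```text
clock: 21.45
tcp_pos: [0.5435, -0.0097, 0.1684]
orientation: [0.514, 0.485, 0.514, -0.486]
wrist_force: [0.7, 0.2, -1.4]
finger_gap: 0.0212
```

```bash
python3 - <<'E'
from h import *
s=get_state();A=Rq(s["orientation"]);t=s["tcp_pos"];print(t,s["finger_gap"],s["wrist_force"],np.degrees(np.arctan2(A[1,1],A[0,1])))
im=read_camera("side"); cv2.imwrite("pics/side13.png",cv2.resize(im[120:280,220:440,::-1],None,fx=3.6,fy=3.6,interpolation=cv2.INTER_CUBIC))
E
```

```text
[ 0.5435 -0.0097  0.1684] 0.021234477558665088 [ 0.7004  0.2306 -1.4094] 3.268338009264202
```

View pics/side13.png

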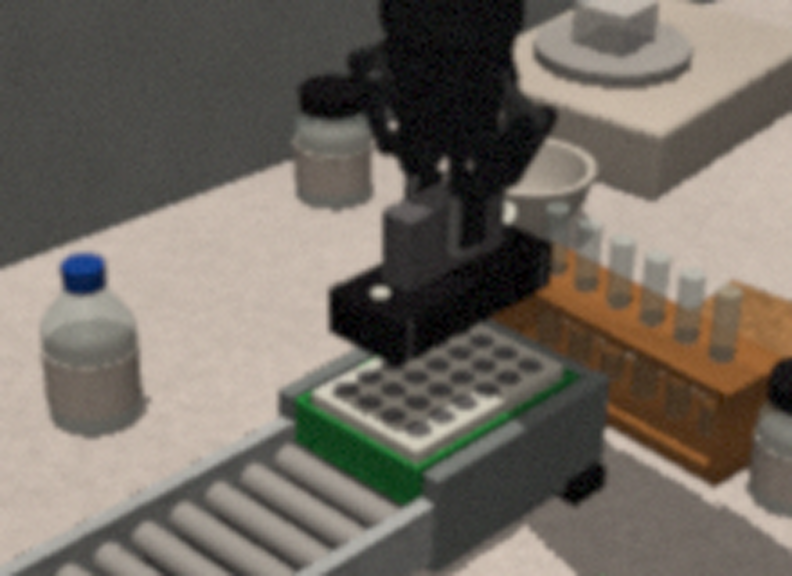

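>>> {"api": "step_arm", "payload": {"targets": [[[0,0,0],[0.4,0,0],0.5],[[0,0,0],[0.5,0,0],0.5],[[0,0,0],[0.5,0,0],0.5],[[0,0,0],[0.5,0,0],0.5],[[0,0,0],[0.4,0,0],0.5],[[0,0,0],[0.2,0,0],0.5],[[0,0,0],[0,0,0],0.5],[[0,0,0],[0,0,0],0.5],[[0,0,0],[0,0,0],0.5],[[0,0,0],[0,0,0],0.5]]}}

```text
clock: 22.5
tcp_pos: [0.5441, -0.0098, 0.1445]
orientation: [0.514, 0.486, 0.514, -0.485]
wrist_force: [0.8, 0.4, -2.8]
finger_gap: 0.021
```

```bash
python3 - <<'E'
from h import *
s=get_state();A=Rq(s["orientation"]);t=s["tcp_pos"];print(t,s["finger_gap"],s["wrist_force"],np.degrees(np.arctan2(A[1,1],A[0,1])),np.abs(s["qvel"]).max())
im=read_camera("side")[:,:,::-1].copy()
y=np.radians(3.3);X=np.array([np.cos(y),np.sin(y),0]);Y=np.array([-X[1],X[0],0])
c=np.array([t[0],t[1],0]); b=np.array([.543,-.0097,0])
k=lambda P:(proj("side",P)-[220,120])*3.6+1.3
big=cv2.resize(im[120:280,220:440],None,fx=3.6,fy=3.6,interpolation=cv2.INTER_CUBIC)
def box(c,hx,hy,z,col):
    q=k(np.array([c+sx*hx*X+sy*hy*Y+[0,0,z] for sx,sy in((1,1),(1,-1),(-1,-1),(-1,1))]))
    cv2.polylines(big,[q.round().astype(int)],True,col,1)
box(c,.0275,.065,t[2]-.0427,(0,0,255));box(c,.0275,.065,t[2]-.0127,(0,255,255));box(b,.0425,.0635,.080,(255,0,0))
cv2.imwrite("pics/side14.png",big)
im=read_camera("top"); cv2.imwrite("pics/top14.png",im[:,:,::-1])
im=read_camera("wrist"); cv2.imwrite("pics/wr14.png",im[:,:,::-1])
E
```

```text
[ 0.5441 -0.0098  0.1445] 0.020967450792140806 [ 0.8457  0.3651 -2.8419] 3.267395874956455 0.0015917579764008522
```

View pics/side14.png

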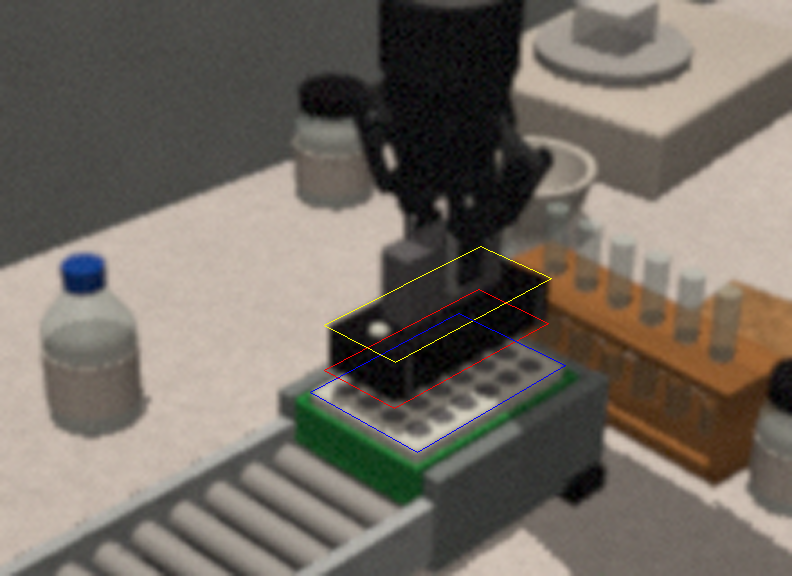

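View pics/wr14.png

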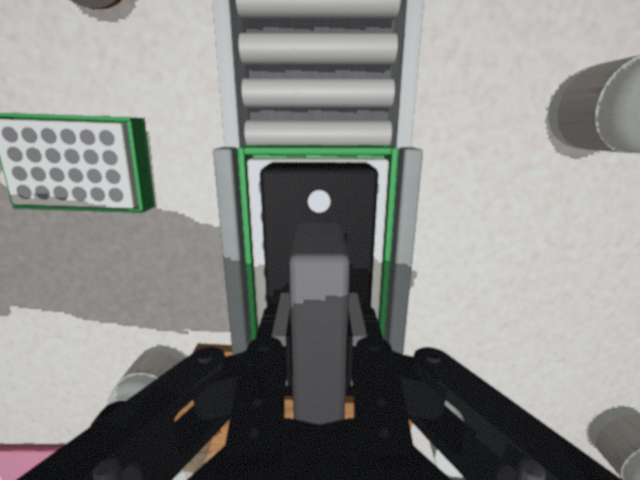

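View pics/top14.png

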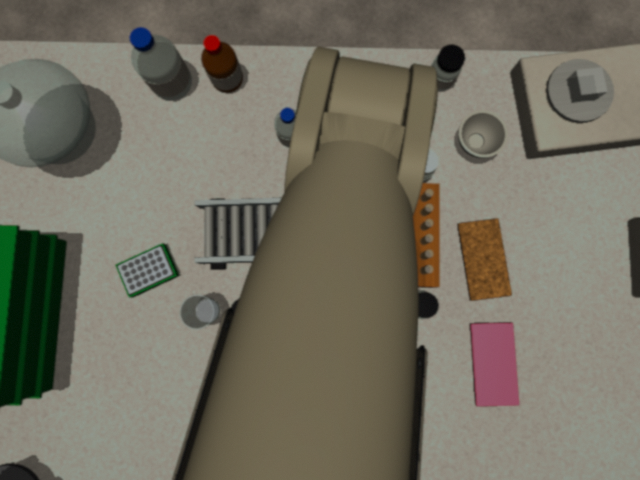

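```bash
python3 - <<'E'
from h import *
im=cv2.imread("pics/wr14.png"); cv2.imwrite("pics/wr14c.png",cv2.resize(im[130:330,210:430],None,fx=3.6,fy=3,interpolation=cv2.INTER_CUBIC))
im=read_camera("side")[:,:,::-1]; cv2.imwrite("pics/side15.png",cv2.resize(im[180:250,300:390],None,fx=8,fy=8,interpolation=cv2.INTER_CUBIC))
E
```

```text
(no output)
```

View pics/wr14c.png

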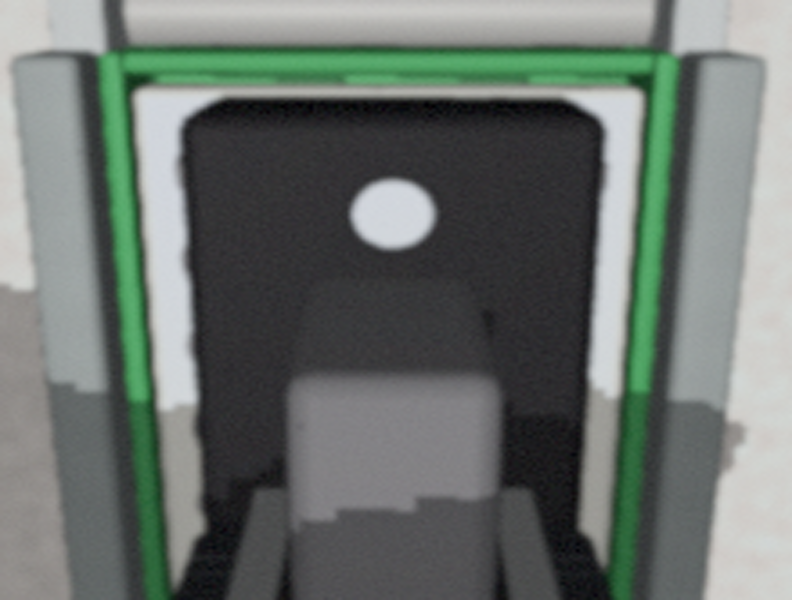

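View pics/side15.png

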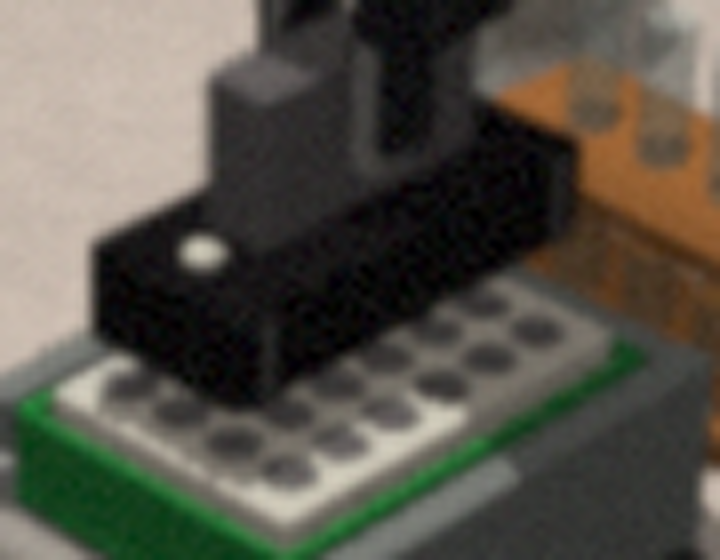

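```bash
python3 - <<'E'
from h import *
s=get_state();t=s["tcp_pos"];print(t)
y=np.radians(3.3);X=np.array([np.cos(y),np.sin(y),0]);Y=np.array([-X[1],X[0],0]);b=np.array([.543,-.0097,0])
f=lambda uv,z:[((P-b)@X*1e3,(P-b)@Y*1e3) for P in back("wrist",np.array(uv,float)/[3.6,3]+[210,130]-.4,z,s)]
for n,uv,z in(("plate end",[(137,88),(640,88)],.08),("tray rim end",[(103,50),(677,50)],.074),("lamp bottom end",[(220,97),(570,97)],.1018),("lamp top end",[(190,125),(600,125)],.1318),("lamp sides low",[(205,500),(580,500)],.1318),("grip top near end",[(292,376),(498,376)],.1768),
 ("plate sides",[(165,400),(620,400)],.08)): print(n,np.round(f(uv,z),1).tolist())
E
```

```text
[ 0.544  -0.0098  0.1444]
plate end [[-41.1, 64.1], [42.0, 64.1]]
tray rim end [[-47.5, 71.0], [48.9, 71.0]]
lamp bottom end [[-24.4, 64.5], [27.4, 64.5]]
lamp top end [[-24.2, 63.4], [27.2, 63.4]]
lamp sides low [[-25.5, 0.4], [27.7, 0.4]]
grip top near end [[-8.5, 40.4], [11.4, 40.4]]
plate sides [[-40.5, -2.7], [42.6, -2.7]]
```

>>> {"api": "step_arm", "payload": {"targets": [[[0,0,0],[0.15,0,0],0.5],[[0,0,0],[0,0,0],0.5],[[0,0,0],[0,0,0],0.5],[[0,0,0],[0,0,0],0.5],[[0,0,0],[0,0,0],0.5],[[0,0,0],[0,0,0],0.5],[[0,0,0],[0,0,0],0.5],[[0,0,0],[0,0,0],0.5],[[0,0,0],[0,0,0],0.5],[[0,0,0],[0,0,0],0.5]]}}

```text
clock: 23.7
tcp_pos: [0.5439, -0.0098, 0.1428]
orientation: [0.514, 0.486, 0.514, -0.486]
wrist_force: [0.5, 0.6, -2.9]
finger_gap: 0.0213
```

```bash
python3 - <<'E'
from h import *
s=get_state();print(s["tcp_pos"],s["wrist_force"],s["finger_gap"],np.abs(s["qvel"]).max(),s["clock"])
print(hand_in())
E
```

```text
[ 0.5439 -0.0098  0.1428] [ 0.4858  0.6237 -2.8538] 0.021259841302393893 0.001907089942123084 23.7
the job is handed in; nothing more can be done
None
```

I pushed the tray home against the end stop and lifted the lamp by its grip over the glassware. The job was handed in at 23.7 s, with the lamp held still over the plate.

**Tray:** The wrist force rose to about 9 N when the tray met the stop. The picture after the gripper backed off shows no gap, and the plate centre lies within about 1 mm of the bay centre.

**Lamp:**
- It is within about 1 mm of the plate centre and within about 0.5° of lengthways.
- The air gap works out to 2.0 cm from the arm's pose. It was not seen directly in a picture after the last 1.5 mm of lowering.
- The arm is still and the grip is steady at 21 mm opening.

**Disagreement:** In the last side picture the lamp's lower end edge sat 2–3 pixels off my drawn outline, about 6 mm if real. I put this down to the housing's bevelled edges, because the wrist view put that end within 1 mm of where it should be.

**Glassware:** The last top picture showed no glassware or other vessel out of place. The arm hid jar_c and parts of the rack, jar_a, jar_b and the bottle in that picture. Those I judged from the side and wrist views, which also showed nothing moved.

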